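Clip the detachable handle onto the hot plate's stud

ROBOT

A 6-joint arm with a two-finger parallel gripper is mounted at the origin on a cart in front of the work surface, level with it; the furniture and walls round the work are solid. World frame = base frame: x ahead of the robot, y to its left, z up, the work surface at z = 0. Lengths are in m, angles in rad, forces in N, time in s.
With the tool pointing down it reaches from about 0.375 to 0.975 m from the base axis. Payload 3.8 kg.
Tool frame: the origin (TCP) lies on the centre line of the jaws, within the pads' length; the fingertips stand 25 mm ahead of it and the grasp point (between the pads) lies 6 mm ahead of it; z points along the fingers, y is the line along which they close (so a half turn about z gives the same grasp; the last joint's range is limited). The gripper opens to 85 mm and grips with 20 to 120 N. Pads are 22 mm wide; open, the fingers measure 114 mm over their backs; the gripper's body (76 mm by 85 mm) begins 54 mm behind the grasp point. The pads swing forward as they close: fully open they stand 13 mm farther back than shut.
Start: joints at [-1.383, 0.264, 1.604, -0, 1.274, -0.037], TCP at [0.15, -0.658, 0.256] pointing down, gripper open.
Joint ranges: [-2.63, 2.63], [-0.94, 2.18], [0.31, 2.57], [-1.31, 4.45], [0, 2.66], [-2.55, 2.55]. Speed limits (rad/s): [2.57, 2.57, 3.14, 3.14, 3.14, 3.14].

INTERFACE

Orientations are given as a rotation vector (axis times angle).
In Python, from workcell import bot gives the robot as it stands. The module is installed in compiled form; this text tells all that it offers.
- The arm moves only by the tool play_rows, never from a script. Its argument "commands" is a list that holds one entry, the list of rows, each a list of 7 numbers: the shift along the tool's x, y, z as a fraction of full scale, then the turn, a rotation vector about the tool's x, y, z as a fraction of full scale, then the closure, from -1 (fully open) to 1 (shut). A call has 1 to 8 rows; each row is the pose to reach, as a shift and turn from the pose commanded when the call began, along the tool's axes at that moment, turning the shorter way round; what a row does not reach only later rows make up. Full scale, the value 1, is 60 cm for a shift and 180 degrees for a turn. A row lasts 1/10 s, in which the tool goes at most 50 mm and 8.59 degrees, less where a joint would pass 70% of its speed; a pose out of reach is approached as far as the arm can. A call with a number of a shift or a turn outside -1 to 1 is refused whole. A call with a gripper value outside its range is refused whole. The fingers move at their own pace and stop on an object; "force" is the grip in N (left out, the last holds). Time passes only in rows, so rows that repeat a pose let the fingers close. It gives the time, the measured TCP pose, the force, the opening and the grip force at its end, in the units of the state.
- bot.read_state(): the state, without advancing time (a new reading comes with each control period).
- bot.read_camera(name): name is "scene" or "side" or "wrist"; returns the picture (420x560x3 uint8, blue, green, red); there is no depth.
- bot.camera_params(name): a dict with "fov_y" (degrees; the focal length in pixels is half the picture's height over the tangent of half this angle, whatever the lens; pixels are square), "cx", "cy" (the principal point, pixels), "rvec" (rotation vector, rad) and "tvec" (3), from world to camera coordinates, as OpenCV has them. Camera axes: x right, y down, z forward; pixel columns grow to the right and rows downward; lengths in m; the calibration is good to about 2 mm. A picture is of the moment at which its call begins: read the wrist's pose just before it. camera_params takes no time and is no camera call; for the wrist camera it gives the pose at the moment of the call.
- bot.finish_job(): hands the job in; it is judged then, once.
The state is a dict: "time": time; "q": joint angles; "joint_vel": joint speeds; "joint_torque": joint torques, N m; "tool_pos": TCP position; "tcp_rot": TCP orientation; "wrist_force": force on the tool from outside, world axes, zero at the start; "torque": the same for the moment, N m; "width": opening from 0.0 (shut) to 1.0 (fully open); "grip_force": force on a finger pad.
Only numpy, scipy, OpenCV 4.12 (cv2) and the standard library are available. Lean on these libraries where they do the work, as an engineer would, in place of code of your own. Each camera call takes 0.05 s, during which the arm holds its last target. There are 200 camera calls.

TASK

Fit the detachable handle to the iron hot plate on the serving board: squeeze its sprung thumb slide all the way so that the hook reaches out, bring the hook round the plate's stud until you feel the stud against the hook's shank, then let the slide go so that the spring shuts the hook on the stud. Leave the handle clipped on, lying flat on the board and pointing straight along it, away from the plate. Feel your way gently, without shoving the stud, shifting the board or disturbing the other things.

Things in the scene. Friction and masses are not known exactly. Their poses are not given: they have to be found in the camera images.
- board: Wooden serving board, 290x170x18 mm, loose, 3 kg with its plate. Origin: centre of its underside. x runs lengthwise from the bare end (nearest the robot, where the handle belongs) to the end with the round cast-iron hot plate; z up; bare top face at z = 18 mm.
- plate_place (a point): Centre of the plate's round recess: board x = 60, y = 0, z = 18 mm. The iron plate (150 mm across, rim 32 mm above the worktop) sits firmly there and does not give when pushed, but lies turned by up to 12 degrees either way, which is not reported. A flat lug, 26 mm wide, top 24 mm above the worktop, with a round end reaches 115 mm from its centre to the bare end.
- stud_place (a point): Where the stud's foot would be with the plate straight: board x = -42, y = 0, z = 24 mm. As the plate is turned, the stud really stands up to 20 mm to either side along the board's y (at most 2 mm off, towards +x): find it by feel or eye. Upright steel stud on the lug, 10 mm diameter, bare up to z = 41 mm, then a domed head, 15 mm diameter, to z = 46 mm.
- handle: Detachable handle for the plate, about 0.2 kg, lying flat right of the board. Origin on its flat underside; x points to the hook, z up. Black body 26 mm wide, 16 mm high, x = -60 to 66 mm. An upright ridge and a sprung thumb plate stand on it: fingers from above, outside both, squeeze the slide and hold the handle at once (66 mm over both at rest, 46 mm squeezed).
- ridge (a point): Middle of the front face of the fixed finger ridge (handle x = 38, y = 0, z = 30 mm). The ridge is 26 mm wide and upright, from the body's top (z = 16 mm) to z = 42 mm.
- thumb (a point): Middle of the rear face of the sprung thumb plate (handle x = -28 mm at rest, y = 0, z = 30 mm); moves with the slide. The plate is 26 mm wide, upright, z = 16.5 to 44.5 mm.
- plunger (a joint): Travel of the sprung thumb slide and its hook along the handle's +x, m: 0 at rest (hook shut on the nose), 0.020 fully squeezed (hook reaching out, at a stop). Spring 4 N at rest, 8 N fully squeezed. It stands at 0.010 when the hook is shut on the 10 mm stud.
- throat (a point): Handle x = 83, y = 0, z = 12 mm: where the stud's axis lies once caught. A steel nose, 12 mm wide, z = 8 to 16 mm, ends just behind it at x = 78 mm.
- hook: Steel J-shaped hook carried by the slide; at rest its frame is the handle's, then it moves along x with the slide. z = 8 to 16 mm. Shank along the +y side (inner face y = 5.5 mm); 6 mm thick tip crosses to y = -12 mm, inner face x = 78 mm, with a 3 mm barb turned back at its end. Its mouth opens to -y: the stud enters sideways until it meets the shank.
- mill: Bystander: pepper mill, turned wood, 58 mm across, 170 mm high. Origin: centre of its underside.
- tin: Bystander: flat food tin, 86 mm across, 40 mm high. Origin: centre of its underside.
- spice_a: Bystander: spice jar with a green lid, 46 mm across, 106 mm high, right of the board. Origin: centre of its underside.
- spice_b: Bystander: spice jar with a green lid, 46 mm across, 106 mm high, left of the board. Origin: centre of its underside.
- jar: Bystander: glass food jar with a dark lid, 62 mm across, 101 mm high. Origin: centre of its underside.
- timer: Bystander: dome-shaped kitchen timer, 65 mm across, 52 mm high. Origin: centre of its underside.
- peeler: Bystander: peeler lying flat, 170x25x18 mm. Origin: centre of its underside.
- spoon: Bystander: teaspoon lying flat, 140x30x13 mm. Origin: centre of its underside.

How it is judged:
On the way, in this order (a step that is already met when the one before it is completed fails the run):
1. the thumb slide is squeezed home, hook fully out (value of joint plunger above 0.016 m), for 0.2 s.
2. with the slide still squeezed, the hook's throat is brought to the stud (value of joint plunger above 0.0125 m and x of throat in the frame of board between -0.054 and -0.03 m and y of throat in the frame of board between -0.026 and 0.026 m and z of throat in the frame of board between 0.026 and 0.038 m), for 0.1 s.
At the end, for the whole second after the job is handed in: Handle let go and at rest, hook shut on the stud: slide at 10 mm +-1.5 mm, held open by the stud alone; throat point at the stud's place (within 6 mm along the board, 26 mm across, 26 to 38 mm above its underside); handle flat (tilt < 0.1 rad), along the board within 0.12 rad (value of joint plunger between 0.0085 and 0.0115 m and x of throat in the frame of board between -0.048 and -0.036 m and y of throat in the frame of board between -0.026 and 0.026 m and z of throat in the frame of board between 0.026 and 0.038 m and angle between handle's own z axis and vertical below 0.1 rad and angle between the x axis of handle and the x axis of board, either way round below 0.12 rad and linear speed of handle below 0.02 m/s); the robot touches nothing.
It fails at once if the hook is pushed against the stud or plate with more than 10 N (contact force between hook and board above 10 N).
It fails at once if the handle is pressed on the board, plate and stud with more than 30 N in all (contact force between handle and board above 30 N).
It fails at once if the board with its plate is shifted more than 12 mm (distance of board from where it was at the start of the episode above 0.012 m).
It fails at once if the robot itself pushes the board or plate with more than 10 N (contact force between any of the fingers, the arm and board above 10 N).
It fails at once if a bystander is moved more than 30 mm (distance of any of mill, tin, spice_a, spice_b, jar, timer, peeler, spoon from where it was at the start of the episode above 0.03 m).
It also fails if it takes over 45 s, if anything falls off the work surface, if the arm or the gripper's body presses on something with over 40 N, if the wrist force passes 120 N, or if a joint passes its speed limit or range.

## Working session

There is one attempt and no reset: what is moved stays moved. The work goes in short steps, Python scripts to look and compute and a tool call to move; the robot and the scene stay as the last step left them, time stands still between calls to the robot, and variables do not carry over. Pictures are saved under pics/ and viewed, at most 10 in all, crops included, and the job is handed in when it is done.

Besides the shell and the picture viewer there is one more tool, called after "Call:" by a JSON object that holds its "fn" and its "kwargs", one argument or row to a line. play_rows: Moves the arm, as the interface text tells. Its arguments: {"type":"object","properties":{"commands":{"type":"array"},"force":{"type":"number"}},"required":["commands"]}

```bash
mkdir -p pics; cat > h.py <<'E'
import numpy as np, cv2
from scipy.spatial.transform import Rotation as R
from workcell import bot
def cam(n):
    p=bot.camera_params(n); f=210/np.tan(np.radians(p["fov_y"])/2)
    Rm=R.from_rotvec(p["rvec"]).as_matrix(); t=np.array(p["tvec"])
    return f,p["cx"],p["cy"],Rm,t
def ray(c,u,v):
    f,cx,cy,Rm,t=c
    return -Rm.T@t, Rm.T@np.array([(u-cx)/f,(v-cy)/f,1])
def onz(c,u,v,z):
    o,d=ray(c,u,v); return o+d*(z-o[2])/d[2]
def proj(c,P):
    f,cx,cy,Rm,t=c; q=Rm@np.array(P)+t
    return np.array([cx+f*q[0]/q[2],cy+f*q[1]/q[2]])
def tri(c1,p1,c2,p2):
    A=np.zeros((3,3));b=np.zeros(3)
    for c,p in((c1,p1),(c2,p2)):
        o,d=ray(c,*p);d/=np.linalg.norm(d);M=np.eye(3)-np.outer(d,d);A+=M;b+=M@o
    return np.linalg.solve(A,b)
E
python3 - <<'E'
from h import *
s=bot.read_state();print({k:np.round(v,3) for k,v in s.items()})
for n in("scene","side","wrist"):
    im=bot.read_camera(n);cv2.imwrite(f"pics/{n}0.png",im)
    c=cam(n);print(n,c[0],c[1:3],(-c[3].T@c[4]).round(3))
a=[cv2.imread(f"pics/{n}0.png") for n in("scene","side")]
E
```

```text
{'time': np.float64(0.0), 'q': array([-1.383,  0.265,  1.605, -0.   ,  1.274, -0.037]), 'joint_vel': array([ 0.001,  0.001,  0.001,  0.   ,  0.001, -0.   ]), 'joint_torque': array([-1.0000e-03, -5.1511e+01, -3.6732e+01, -0.0000e+00,  1.3000e-02,
       -0.0000e+00]), 'tool_pos': array([ 0.15 , -0.657,  0.255]), 'tcp_rot': array([-3.12 , -0.352,  0.   ]), 'wrist_force': array([-0.337,  0.086,  0.051]), 'torque': array([ 0.003, -0.012,  0.008]), 'grip_force': np.float64(0.0), 'width': np.float64(0.996)}
scene 507.0440409700869 (282.5321648587743, 202.73266166124645) [-0.117  0.656  0.603]
side 452.0030023473963 (279.30262506164837, 212.8584172790889) [0.559 0.683 0.66 ]
wrist 310.86729796649075 (280.0031115791724, 210.63724572559414) [ 0.225 -0.64   0.373]
```

View pics/scene0.png

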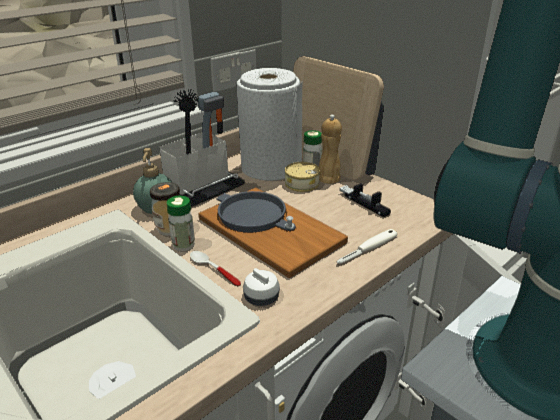

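View pics/side0.png

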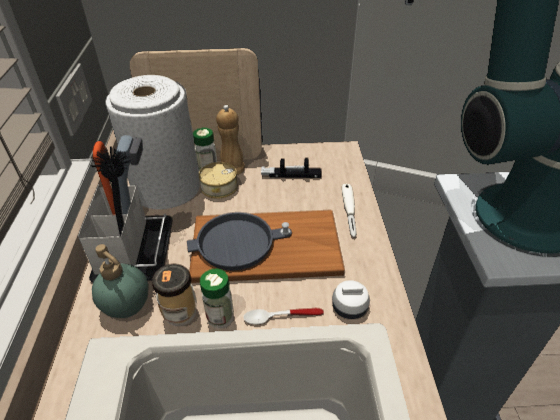

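View pics/wrist0.png

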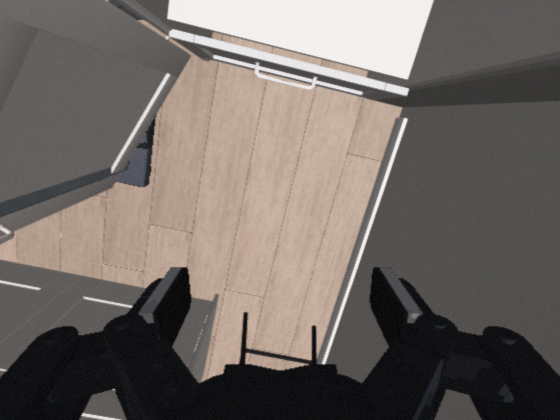

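The side view shows the board with corners near (341,275), (338,211) and (197,212), and the stud near (286,227). The handle is near (262–322,172) with its hook to the left (far from the robot). Peeler near (349,208), mill (228,140), tin (218,182).

```bash
python3 - <<'E'
from h import *
c=cam("side");s=cam("scene")
im=cv2.imread("pics/side0.png")
for n,u,v,z in[("bRnear",338,211,.018),("bLnear",342,271,.018),("bRfar",197,212,.018),("bLfar",191,273,.018),("handle rear",322,173,.008),("hooktip",262,172,.012),("bodyfront",272,172,.008),("ridgetop",283,160,.042),("thumbtop",307,161,.0445),("stud",286,226,.046),("peelA",347,185,.01),("peelB",352,234,.01),("mill",229,168,0),("tin",218,190,0)]:
    print(n,onz(c,u,v,z).round(3))
print(tri(c,(286,226),s,(290,219)).round(3))
a=cv2.resize(im[140:290,180:360],None,fx=4.4,fy=4,interpolation=cv2.INTER_CUBIC)
b=cv2.imread("pics/scene0.png")[170:280,190:410]
cv2.imwrite("pics/a.png",cv2.resize(im[145:285,185:365],None,fx=4,fy=4,interpolation=cv2.INTER_CUBIC))
cv2.imwrite("pics/b.png",cv2.resize(b,None,fx=3.6,fy=3.6,interpolation=cv2.INTER_CUBIC))
E
```

```text
bRnear [ 0.406 -0.022  0.018]
bLnear [0.423 0.143 0.018]
bRfar [ 0.705 -0.038  0.018]
bLfar [0.702 0.131 0.018]
handle rear [ 0.422 -0.169  0.008]
hooktip [ 0.564 -0.177  0.012]
bodyfront [ 0.54  -0.181  0.008]
ridgetop [ 0.514 -0.18   0.042]
thumbtop [ 0.459 -0.169  0.044]
stud [0.521 0.046 0.046]
peelA [ 0.371 -0.118  0.01 ]
peelB [0.386 0.04  0.01 ]
mill [ 0.644 -0.215  0.   ]
tin [ 0.667 -0.131  0.   ]
[0.52  0.038 0.04 ]
```

View pics/a.png

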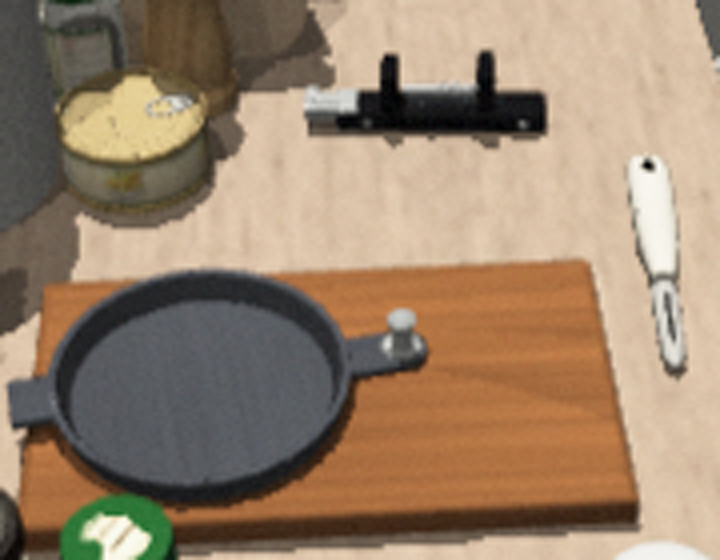

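```bash
python3 - <<'E'
from h import *
c=cam("side");s=cam("scene");w=cam("wrist")
for n,u,v in[("ctr corner",360,143),("panel",350,143),("panel R",345,148)]: print(n,onz(c,u,v,0).round(3))
for n,u,v in[("ctr corner",445,228),("c2",400,190),("c3",455,238)]: print(n,onz(s,u,v,0).round(3))
# project candidate panel edge points
for P in[(.33,-.27,0),(.33,-.27,.2),(.33,-.27,.4),(.33,-.27,-.9)]: print(P,proj(c,P).round(0),proj(s,P).round(0),proj(w,P).round(0))
im=cv2.imread("pics/side0.png");sc=cv2.imread("pics/scene0.png")
cv2.imwrite("pics/c.png",np.hstack([cv2.resize(im[0:200,300:500],(400,400)),cv2.resize(sc[0:260,360:560],(400,520))[:400]])*1)
E
```

```text
ctr corner [ 0.306 -0.301  0.   ]
panel [ 0.332 -0.303  0.   ]
panel R [ 0.349 -0.281  0.   ]
ctr corner [ 0.309 -0.223  0.   ]
c2 [ 0.475 -0.293  0.   ]
c3 [ 0.274 -0.205  0.   ]
(0.33, -0.27, 0) [353. 150.] [448. 216.] [-70. -90.]
(0.33, -0.27, 0.2) [362.  76.] [464. 133.] [-685. -445.]
(0.33, -0.27, 0.4) [373. -20.] [483.  31.] [1554.  847.]
(0.33, -0.27, -0.9) [331. 343.] [402. 460.] [189.  60.]
```

View pics/c.png

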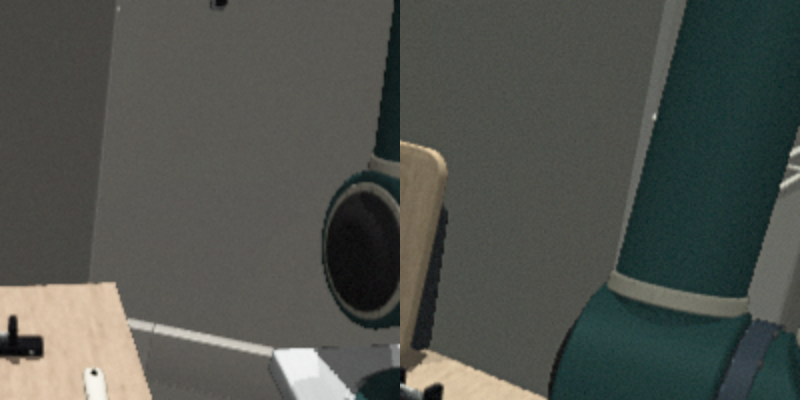

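The fridge corner stands at about (0.34, -0.30), so I skirt it close to the base with the gripper closed.

```bash
cat >> h.py <<'E'
def Rd(yaw): # tool down, tool x at yaw (rad)
    return R.from_matrix(np.array([[np.cos(yaw),np.sin(yaw),0],[np.sin(yaw),-np.cos(yaw),0],[0,0,-1]]))
def rows(start,syaw,wps,g,Rs=None,n=3):
    """wps: list of (x,y,z,yaw_deg)"""
    R0=Rs or Rd(np.radians(syaw)); out=[]
    for x,y,z,a in wps:
        d=R0.inv().apply(np.array([x,y,z])-start)/0.6
        r=(R0.inv()*Rd(np.radians(a))).as_rotvec()/np.pi
        out.append([round(float(q),n) for q in(*d,*r)]+[g])
    return out
E
python3 - <<'E'
from h import *
s=np.array([.15,-.658,.256])
R0=R.from_rotvec(bot.read_state()["tcp_rot"]);print(R0.as_matrix().round(3))
W=[(.14,-.61,.256,20),(.13,-.56,.256,28),(.125,-.51,.256,36),(.12,-.46,.26,44),(.13,-.415,.27,52),(.16,-.375,.28,60),(.19,-.34,.29,68),(.225,-.315,.3,76)]
for r in rows(s,12.9,W,1): print(r)
E
```

```text
[[ 0.975  0.223 -0.   ]
 [ 0.223 -0.975  0.002]
 [ 0.    -0.002 -1.   ]]
[0.002, -0.082, 0.0, 0.0, 0.0, -0.039, 1]
[0.004, -0.167, 0.0, 0.0, 0.0, -0.084, 1]
[0.014, -0.25, 0.0, 0.0, 0.0, -0.128, 1]
[0.025, -0.333, -0.007, 0.0, 0.0, -0.173, 1]
[0.058, -0.402, -0.023, 0.0, 0.0, -0.217, 1]
[0.122, -0.456, -0.04, 0.0, 0.0, -0.262, 1]
[0.183, -0.502, -0.057, 0.0, 0.0, -0.306, 1]
[0.249, -0.529, -0.073, 0.0, 0.0, -0.351, 1]
```

Call:
{"fn": "play_rows", "kwargs": {
  "commands": [
    [[0.002,-0.082,0,0,0,-0.039,1],[0.004,-0.167,0,0,0,-0.084,1],[0.014,-0.25,0,0,0,-0.128,1],[0.025,-0.333,-0.007,0,0,-0.173,1],[0.058,-0.402,-0.023,0,0,-0.217,1],[0.122,-0.456,-0.04,0,0,-0.262,1],[0.183,-0.502,-0.057,0,0,-0.306,1],[0.249,-0.529,-0.073,0,0,-0.351,1]]
  ],
  "force": 20
}}

```text
time: 0.95
tool_pos: [0.2253, -0.313, 0.3004]
tcp_rot: [2.47, 1.94, 0.0]
wrist_force: [-0.4, -1.1, -0.6]
width: 0.001
grip_force: 0.0
```

```bash
python3 - <<'E'
from h import *
st=bot.read_state();p=st["tool_pos"];R0=R.from_rotvec(st["tcp_rot"]);M=R0.as_matrix()
print(p.round(3),np.degrees(np.arctan2(M[1,0],M[0,0])),st["wrist_force"].round(1),st["q"].round(2))
s=np.array([.225,-.315,.3])
W=[(.25,-.295,.3,80),(.28,-.262,.3,86),(.31,-.22,.3,90),(.345,-.19,.3,90),(.385,-.165,.3,90),(.43,-.15,.3,90),(.475,-.145,.3,90),(.49,-.14,.3,90)]
for r in rows(s,76.1,W,1): print(r)
E
```

```text
[ 0.225 -0.313  0.3  ] 76.30668123507677 [-0.4 -1.1 -0.6] [-1.01 -0.34  2.11  0.    1.37 -0.77]
[0.042, 0.032, 0.0, 0.0, 0.0, -0.022, 1]
[0.108, 0.068, 0.0, 0.0, 0.0, -0.055, 1]
[0.188, 0.099, 0.0, 0.0, 0.0, -0.077, 1]
[0.25, 0.144, 0.0, 0.0, 0.0, -0.077, 1]
[0.307, 0.199, 0.0, 0.0, 0.0, -0.077, 1]
[0.349, 0.266, 0.0, 0.0, 0.0, -0.077, 1]
[0.375, 0.336, 0.0, 0.0, 0.0, -0.077, 1]
[0.389, 0.359, 0.0, 0.0, 0.0, -0.077, 1]
```

Call:
{"fn": "play_rows", "kwargs": {
  "commands": [
    [[0.042,0.032,0,0,0,-0.022,1],[0.108,0.068,0,0,0,-0.055,1],[0.188,0.099,0,0,0,-0.077,1],[0.25,0.144,0,0,0,-0.077,1],[0.307,0.199,0,0,0,-0.077,1],[0.349,0.266,0,0,0,-0.077,-1],[0.375,0.336,0,0,0,-0.077,-1],[0.389,0.359,0,0,0,-0.077,-1]]
  ]
}}

```text
time: 1.75
tool_pos: [0.4937, -0.1395, 0.2995]
tcp_rot: [2.22, 2.223, 0.001]
wrist_force: [-1.4, 0.2, 1.0]
width: 0.504
grip_force: 0.0
```

Call:
{"fn": "play_rows", "kwargs": {
  "commands": [
    [[0,0,0,0,0,0,-1],[0,0,0,0,0,0,-1],[0,0,0,0,0,0,-1],[0,0,0,0,0,0,-1]]
  ]
}}

```text
time: 2.15
tool_pos: [0.4895, -0.1412, 0.3003]
tcp_rot: [2.224, 2.218, -0.0]
wrist_force: [0.2, -0.1, -0.1]
width: 1.0
grip_force: 0.0
```

```bash
python3 - <<'E'
from h import *
import pickle
st=bot.read_state();c=cam("wrist");im=bot.read_camera("wrist");cv2.imwrite("pics/w1.png",im)
pickle.dump(c,open("w1.pkl","wb"));print(st["tool_pos"].round(4),R.from_rotvec(st["tcp_rot"]).as_matrix().round(3),(-c[3].T@c[4]).round(3))
E
```

```text
[ 0.4895 -0.1412  0.3003] [[ 0.003  1.     0.   ]
 [ 1.    -0.003 -0.   ]
 [-0.     0.    -1.   ]] [ 0.489 -0.063  0.418]
```

View pics/w1.png

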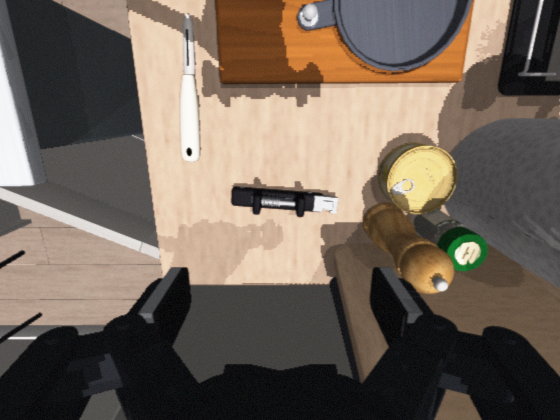

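The wrist picture shows the handle lying at (232–338, 188–216) with its hook at the right, the stud head at (310,14), and the board's right edge along row 82. I'll zoom for accuracy.

```bash
python3 - <<'E'
from h import *
import pickle
c=pickle.load(open("w1.pkl","rb"));im=cv2.imread("pics/w1.png")
a=cv2.resize(im[178:223,223:348],None,fx=6,fy=6,interpolation=cv2.INTER_CUBIC)
b=cv2.resize(im[0:95,205:330],None,fx=6,fy=6,interpolation=cv2.INTER_CUBIC)[:300]
cv2.imwrite("pics/z1.png",np.vstack([a,b]))
g=cv2.cvtColor(im,cv2.COLOR_BGR2GRAY)
m=np.zeros_like(g);m[180:222,225:345]=(g[180:222,225:345]<75)
for u in range(228,344,4):
    r=np.nonzero(m[:,u])[0]; print(u,(r.min(),r.max()) if len(r) else None,end=" ")
print()
# board edges: orange mask
h=cv2.cvtColor(im,cv2.COLOR_BGR2HSV);o=((h[...,1]>150)&(h[...,0]<20)&(h[...,2]>60)).astype(np.uint8)
for u in(225,250,280,300,340,400,440,458): r=np.nonzero(o[:120,u])[0];print(u,r.max(),end=" ")
print()
for v in(5,20,40,60,70,78): r=np.nonzero(o[v])[0];print(v,r.min(),r.max(),end=" ")
E
```

```text
228 None 232 (np.int64(189), np.int64(203)) 236 (np.int64(186), np.int64(204)) 240 (np.int64(187), np.int64(205)) 244 (np.int64(187), np.int64(205)) 248 (np.int64(187), np.int64(205)) 252 (np.int64(188), np.int64(206)) 256 (np.int64(188), np.int64(213)) 260 (np.int64(188), np.int64(208)) 264 (np.int64(188), np.int64(207)) 268 (np.int64(189), np.int64(207)) 272 (np.int64(189), np.int64(207)) 276 (np.int64(189), np.int64(208)) 280 (np.int64(190), np.int64(208)) 284 (np.int64(190), np.int64(208)) 288 (np.int64(190), np.int64(208)) 292 (np.int64(190), np.int64(209)) 296 (np.int64(191), np.int64(212)) 300 (np.int64(191), np.int64(216)) 304 (np.int64(191), np.int64(210)) 308 (np.int64(193), np.int64(210)) 312 (np.int64(192), np.int64(209)) 316 (np.int64(192), np.int64(194)) 320 (np.int64(193), np.int64(195)) 324 None 328 None 332 None 336 None 340 None 
225 82 250 82 280 82 300 82 340 82 400 81 440 81 458 81 
5 216 472 20 217 470 40 218 467 60 219 463 70 220 462 78 220 461
```

View pics/z1.png

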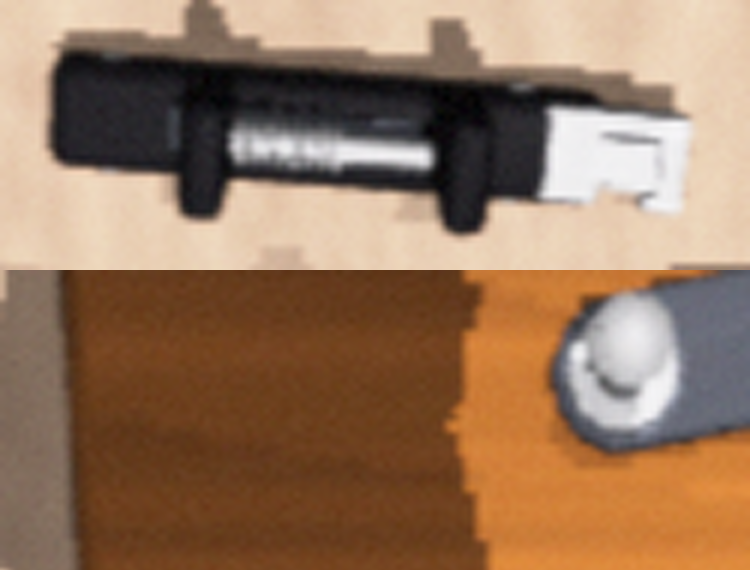

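The zoom shows the handle yawed by about -4° with its ridge and thumb at u≈300 and u≈257. The hook mouth opens toward -y, and the stud foot is near (308.7,17.5) with its head near (310,11).

```bash
python3 - <<'E'
from h import *
import pickle
c=pickle.load(open("w1.pkl","rb"))
P=lambda u,v,z:onz(c,u,v,z).round(4)
print("body upper edge z0",P(240,186.5,.0),P(300,190.5,0)); print("lower edge z16",P(240,205.5,.016),P(292,209.5,.016))
print("rear end",P(231.5,196,.016), "front body",P(314,202,.016),"hook end",P(223+688/6,178+160/6,.016))
# ridge outer face / thumb outer face at top
print("thumb rear top",P(223+180/6,178+205/6,.0445),"front",P(223+222/6,178+205/6,.0445));print("ridge front top",P(223+488/6,178+225/6,.042),"back",P(223+443/6,178+225/6,.042))
print("stud foot",P(308.7,17.5,.024),"head",P(310.3,11,.043))
for u in(225,340,458):print("board right",P(u,82.5,.0),P(u,82.5,.018))
for v in(5,40,78):print("near",P({5:216,40:218,78:220}[v],v,.018),"far",P({5:473,40:467.5,78:462}[v],v,.018))
d=P(461.5,78,.018)-P(220,78,.018);print(np.hypot(*d[:2]))
E
```

```text
body upper edge z0 [ 0.4336 -0.1614  0.    ] [ 0.5163 -0.1672  0.    ]
lower edge z16 [ 0.4346 -0.1839  0.016 ] [ 0.5048 -0.1897  0.016 ]
rear end [ 0.4238 -0.1707  0.016 ] front body [ 0.5343 -0.1791  0.016 ] hook end [ 0.5663 -0.1829  0.016 ]
thumb rear top [ 0.4545 -0.1842  0.0445] front [ 0.4634 -0.1842  0.0445]
ridge front top [ 0.5196 -0.1895  0.042 ] back [ 0.5101 -0.1895  0.042 ]
stud foot [0.5208 0.0361 0.024 ] head [0.5208 0.0373 0.043 ]
board right [ 0.4203 -0.0286  0.    ] [ 0.4232 -0.0301  0.018 ]
board right [ 0.5636 -0.0289  0.    ] [ 0.5604 -0.0303  0.018 ]
board right [ 0.7106 -0.0291  0.    ] [ 0.7011 -0.0306  0.018 ]
near [0.4176 0.05   0.018 ] far [0.704  0.0495 0.018 ]
near [0.4177 0.0152 0.018 ] far [0.7042 0.0147 0.018 ]
near [ 0.4176 -0.0252  0.018 ] far [ 0.705  -0.0256  0.018 ]
0.28680027893989224
```

Geometry agrees with what was given: the handle spans 65 mm over ridge and thumb, and the board reads 287 mm long with its centre at (0.561, 0.056) and yaw about 0. The stud is at (0.521, 0.036), so board (-40, -20). Now grasp.

```bash
python3 - <<'E'
from h import *
s=np.array([.49,-.14,.3])
W=[(.489,-.155,.26,87),(.488,-.175,.215,85.8),(.488,-.175,.17,85.8),(.488,-.175,.13,85.8),(.488,-.175,.095,85.8),(.488,-.175,.07,85.8),(.488,-.175,.055,85.8),(.488,-.175,.047,85.8)]
for r in rows(s,90,W,-1): print(r)
E
```

```text
[-0.025, -0.002, 0.067, 0.0, 0.0, 0.017, -1]
[-0.058, -0.003, 0.142, 0.0, 0.0, 0.023, -1]
[-0.058, -0.003, 0.217, 0.0, 0.0, 0.023, -1]
[-0.058, -0.003, 0.283, 0.0, 0.0, 0.023, -1]
[-0.058, -0.003, 0.342, 0.0, 0.0, 0.023, -1]
[-0.058, -0.003, 0.383, 0.0, 0.0, 0.023, -1]
[-0.058, -0.003, 0.408, 0.0, 0.0, 0.023, -1]
[-0.058, -0.003, 0.422, 0.0, 0.0, 0.023, -1]
```

Call:
{"fn": "play_rows", "kwargs": {
  "commands": [
    [[-0.025,-0.002,0.067,0,0,0.017,-1],[-0.058,-0.003,0.142,0,0,0.023,-1],[-0.058,-0.003,0.217,0,0,0.023,-1],[-0.058,-0.003,0.283,0,0,0.023,-1],[-0.058,-0.003,0.342,0,0,0.023,-1],[-0.058,-0.003,0.383,0,0,0.023,-1],[-0.058,-0.003,0.408,0,0,0.023,-1],[-0.058,-0.003,0.422,0,0,0.023,-1]]
  ]
}}

```text
time: 3.0
tool_pos: [0.4872, -0.1754, 0.0454]
tcp_rot: [-2.301, -2.136, 0.002]
wrist_force: [0.2, 0.7, 0.8]
width: 0.997
grip_force: 0.0
```

Call:
{"fn": "play_rows", "kwargs": {
  "commands": [
    [[0,0,0,0,0,0,-0.6],[0,0,0,0,0,0,-0.6],[0,0,0,0,0,0,-0.4],[0,0,0,0,0,0,-0.2],[0,0,0,0,0,0,0],[0,0,0,0,0,0,0.3],[0,0,0,0,0,0,0.3],[0,0,0,0,0,0,0.3]]
  ],
  "force": 40
}}

```text
time: 3.8
tool_pos: [0.4949, -0.1774, 0.0518]
tcp_rot: [2.293, 2.13, 0.01]
wrist_force: [6.2, 0.5, 11.1]
width: 0.523
grip_force: 41.9
```

```bash
python3 - <<'E'
from h import *
import pickle
st=bot.read_state();c=cam("wrist");im=bot.read_camera("wrist");cv2.imwrite("pics/w2.png",im)
pickle.dump(c,open("w2.pkl","wb"));print({k:np.round(st[k],4) for k in("time","tool_pos","wrist_force","torque","width","grip_force")},R.from_rotvec(st["tcp_rot"]).as_matrix().round(3))
E
```

```text
{'time': np.float64(3.8), 'tool_pos': array([ 0.4949, -0.1774,  0.0518]), 'wrist_force': array([ 6.2467,  0.4564, 11.118 ]), 'torque': array([ 0.0615, -0.647 ,  0.0157]), 'width': np.float64(0.5228), 'grip_force': np.float64(41.8519)} [[ 0.074  0.997  0.013]
 [ 0.997 -0.074 -0.004]
 [-0.003  0.013 -1.   ]]
```

View pics/w2.png

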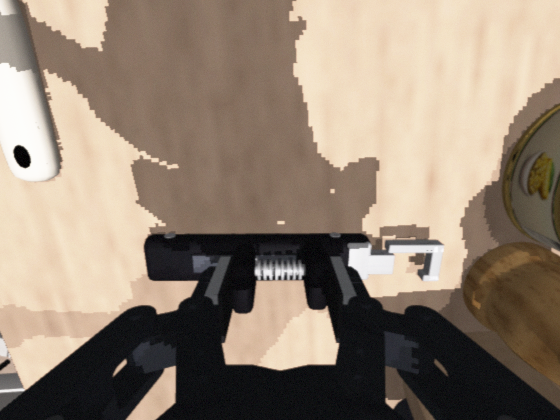

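The picture shows the slide squeezed with the hook fully out (388–440, 240–280) and the grip on ridge and thumb. The fingertips rest on the body with 11 N, which lifting will relieve.

Call:
{"fn": "play_rows", "kwargs": {
  "commands": [
    [[0,0,-0.01,0,0,0,0.3],[0,0,-0.025,0,0,0,0.3],[0,0,-0.06,0,0,0,0.3],[0,0,-0.1,0,0,-0.01,0.3],[0,0,-0.133,0,0,-0.023,0.3],[0,0,-0.133,0,0,-0.023,0.3],[0,0,-0.133,0,0,-0.023,0.3],[0,0,-0.133,0,0,-0.023,0.3]]
  ]
}}

```text
time: 4.65
tool_pos: [0.4874, -0.1749, 0.1251]
tcp_rot: [-2.222, -2.217, 0.002]
wrist_force: [-1.1, -0.1, -2.0]
width: 0.523
grip_force: 41.4
```

```bash
python3 - <<'E'
from h import *
import pickle
st=bot.read_state();c=cam("wrist");im=bot.read_camera("wrist");cv2.imwrite("pics/w3.png",im)
pickle.dump(c,open("w3.pkl","wb"));print({k:np.round(st[k],4) for k in("time","tool_pos","wrist_force","torque","width","grip_force")},R.from_rotvec(st["tcp_rot"]).as_matrix().round(3))
sc=bot.read_camera("side");cv2.imwrite("pics/s3.png",sc)
a=cv2.resize(im[215:300,130:460],None,fx=2.4,fy=2.4,interpolation=cv2.INTER_CUBIC)
b=cv2.resize(sc[90:190,220:350],None,fx=3.8,fy=3.8,interpolation=cv2.INTER_CUBIC)
o=np.zeros((a.shape[0]+b.shape[0],a.shape[1],3),np.uint8);o[:a.shape[0]]=a;o[a.shape[0]:,:b.shape[1]]=b
cv2.imwrite("pics/z3.png",o);print(o.shape)
E
```

```text
{'time': np.float64(4.65), 'tool_pos': array([ 0.4874, -0.1749,  0.1251]), 'wrist_force': array([-1.0583, -0.0876, -1.9665]), 'torque': array([ 0.0739, -0.0507,  0.0083]), 'width': np.float64(0.5229), 'grip_force': np.float64(41.43)} [[ 0.002  1.    -0.003]
 [ 1.    -0.002  0.001]
 [ 0.001 -0.003 -1.   ]]
(584, 792, 3)
```

View pics/z3.png

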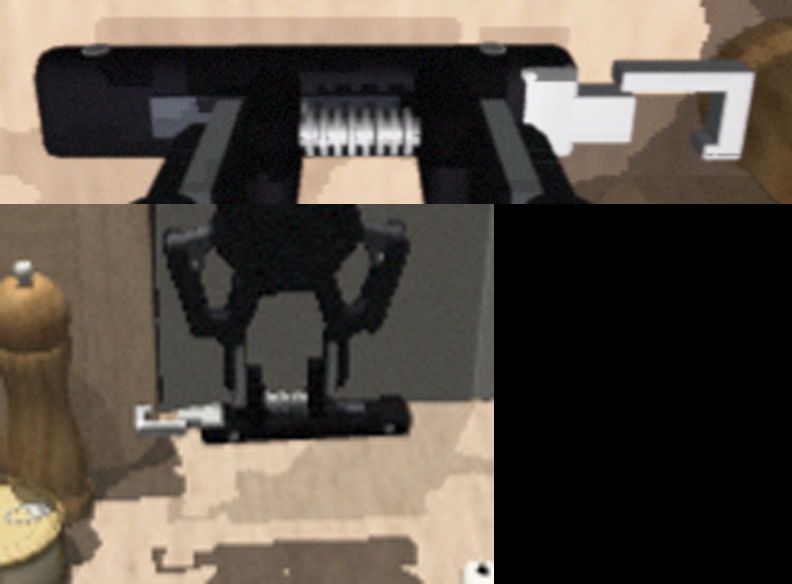

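```bash
python3 - <<'E'
from h import *
import pickle
c=cam("side");w=pickle.load(open("w3.pkl","rb"))
def ony(c,u,v,y):
    o,d=ray(c,u,v);return (o+d*(y-o[1])/d[1]).round(4)
B=lambda x,y:(220+x/3.8,90+(y-204)/3.8)
A=lambda x,y:(130+x/2.4,215+y/2.4)
print("side rear/front bottom",ony(c,*B(408,434),-.162),ony(c,*B(205,442),-.162), "hook tip bot",ony(c,*B(137,432),-.164))
print((-w[3].T@w[4]).round(4))
for z in(.066,.073,.08): print(z,onz(w,*A(38,48),z).round(4),onz(w,*A(575,48),z).round(4))
for z in(.085,.092): print(z,"nose",onz(w,*A(633,120),z).round(4),"tip in/out",onz(w,*A(718,120),z).round(4),onz(w,*A(748,120),z).round(4),"shank top face y",onz(w,*A(680,72),z).round(4),onz(w,*A(680,91),z).round(4),"tipend",onz(w,*A(725,158),z).round(4))
E
```

```text
side rear/front bottom [ 0.4142 -0.162   0.0764] [ 0.5351 -0.162   0.0764] hook tip bot [ 0.575 -0.164  0.084]
[ 0.4871 -0.0971  0.2426]
0.066 [ 0.4043 -0.1688  0.066 ] [ 0.5412 -0.1687  0.066 ]
0.073 [ 0.4076 -0.166   0.073 ] [ 0.5391 -0.1659  0.073 ]
0.08 [ 0.4109 -0.1631  0.08  ] [ 0.5369 -0.163   0.08  ]
0.085 nose [ 0.5505 -0.1792  0.085 ] tip in/out [ 0.5704 -0.1792  0.085 ] [ 0.5774 -0.1791  0.085 ] shank top face y [ 0.56   -0.1669  0.085 ] [ 0.5606 -0.1717  0.085 ] tipend [ 0.5735 -0.1892  0.085 ]
0.092 nose [ 0.5477 -0.1755  0.092 ] tip in/out [ 0.5667 -0.1755  0.092 ] [ 0.5734 -0.1755  0.092 ] shank top face y [ 0.5567 -0.1638  0.092 ] [ 0.5573 -0.1684  0.092 ] tipend [ 0.5697 -0.1851  0.092 ]
```

Handle held level, origin at TCP + (-17, +1, -47) mm. Carry it over to the stud's left, high first.

```bash
python3 - <<'E'
from h import *
s=np.array([.488,-.175,.127])
W=[(.486,-.165,.145,90),(.48,-.13,.15,90),(.47,-.085,.15,90),(.46,-.04,.15,90),(.453,.005,.15,90),(.45,.045,.15,90),(.45,.065,.14,90),(.45,.067,.12,90)]
for r in rows(s,90,W,.3): print(r)
E
```

```text
[0.017, -0.003, -0.03, 0.0, 0.0, 0.0, 0.3]
[0.075, -0.013, -0.038, 0.0, 0.0, 0.0, 0.3]
[0.15, -0.03, -0.038, 0.0, 0.0, 0.0, 0.3]
[0.225, -0.047, -0.038, 0.0, 0.0, 0.0, 0.3]
[0.3, -0.058, -0.038, 0.0, 0.0, 0.0, 0.3]
[0.367, -0.063, -0.038, 0.0, 0.0, 0.0, 0.3]
[0.4, -0.063, -0.022, 0.0, 0.0, 0.0, 0.3]
[0.403, -0.063, 0.012, 0.0, 0.0, 0.0, 0.3]
```

Call:
{"fn": "play_rows", "kwargs": {
  "commands": [
    [[0.017,-0.003,-0.03,0,0,0,0.3],[0.075,-0.013,-0.038,0,0,0,0.3],[0.15,-0.03,-0.038,0,0,0,0.3],[0.225,-0.047,-0.038,0,0,0,0.3],[0.3,-0.058,-0.038,0,0,0,0.3],[0.367,-0.063,-0.038,0,0,0,0.3],[0.4,-0.063,-0.022,0,0,0,0.3],[0.403,-0.063,0.012,0,0,0,0.3]]
  ]
}}

```text
time: 5.55
tool_pos: [0.4523, 0.069, 0.1201]
tcp_rot: [2.219, 2.222, 0.005]
wrist_force: [0.2, -0.0, -2.8]
width: 0.52
grip_force: 41.6
```

Call:
{"fn": "play_rows", "kwargs": {
  "commands": [
    [[0,0,0.02,0,0,0,0.3],[0,0,0.04,0,0,0,0.3],[0,0,0.06,0,0,0,0.3],[0,0,0.07,0,0,0,0.3],[0,0,0.07,0,0,0,0.3],[0,0,0.07,0,0,0,0.3]]
  ]
}}

```text
time: 6.15
tool_pos: [0.4516, 0.0661, 0.0776]
tcp_rot: [2.224, 2.219, 0.0]
wrist_force: [-0.5, -0.1, -1.7]
width: 0.52
grip_force: 41.6
```

```bash
python3 - <<'E'
from h import *
import pickle
st=bot.read_state();c=cam("wrist");im=bot.read_camera("wrist");cv2.imwrite("pics/w4.png",im)
pickle.dump(c,open("w4.pkl","wb"));print({k:np.round(st[k],4) for k in("time","tool_pos","wrist_force","torque","width","grip_force")},R.from_rotvec(st["tcp_rot"]).as_matrix().round(3))
sc=bot.read_camera("side");cv2.imwrite("pics/s4.png",sc)
a=cv2.resize(im[200:420,330:510],None,fx=2.5,fy=2.5,interpolation=cv2.INTER_CUBIC)
b=cv2.resize(sc[180:280,200:290],None,fx=3.7,fy=3.7,interpolation=cv2.INTER_CUBIC)
o=np.zeros((max(a.shape[0],b.shape[0]),a.shape[1]+b.shape[1],3),np.uint8);o[:a.shape[0],:a.shape[1]]=a;o[:b.shape[0],a.shape[1]:]=b
cv2.imwrite("pics/z4.png",o);print(o.shape)
E
```

```text
{'time': np.float64(6.15), 'tool_pos': array([0.4516, 0.0661, 0.0776]), 'wrist_force': array([-0.535 , -0.073 , -1.7222]), 'torque': array([0.0096, 0.0465, 0.0282]), 'width': np.float64(0.5199), 'grip_force': np.float64(41.6355)} [[ 0.002  1.     0.   ]
 [ 1.    -0.002  0.   ]
 [ 0.     0.    -1.   ]]
(550, 783, 3)
```

View pics/z4.png

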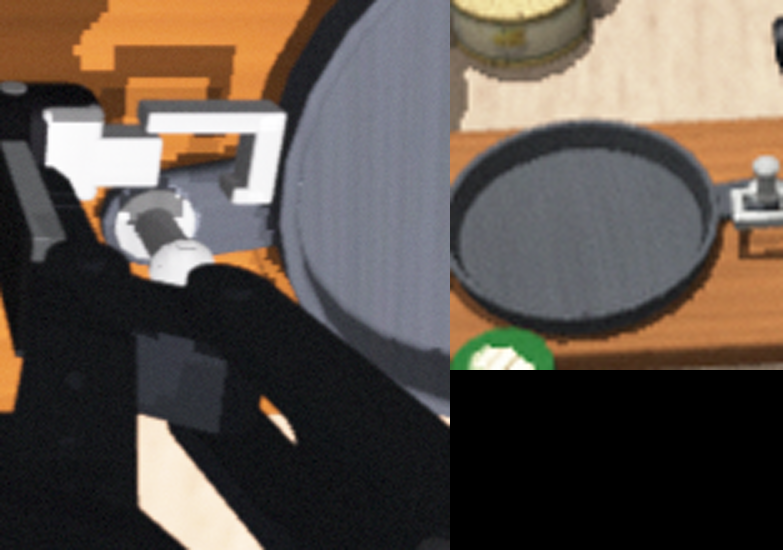

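The close view shows the stud head near crop (182,264), its foot at (156,224), and the open hook just behind it with its mouth toward the stud.

```bash
python3 - <<'E'
from h import *
import pickle
w=pickle.load(open("w4.pkl","rb"))
A=lambda x,y:(330+x/2.5,200+y/2.5)
P=lambda x,y,z:onz(w,*A(x,y),z).round(4)
print("head",P(182,264,.043),"foot",P(156,224,.024))
for z in(.043,.047):print(z,"nose",P(161,160,z),"tip in",P(245,160,z),"out",P(276,160,z),"barb",P(232,202,z)," shank inner",P(200,132,z),"tipend",P(250,202,z))
print("hook bottom: shank/tip",)
E
```

```text
head [0.5208 0.0389 0.043 ] foot [0.5215 0.0374 0.024 ]
0.043 nose [0.5131 0.0652 0.043 ] tip in [0.5313 0.0651 0.043 ] out [0.538  0.0651 0.043 ] barb [0.5299 0.0548 0.043 ]  shank inner [0.5207 0.0718 0.043 ] tipend [0.5339 0.0548 0.043 ]
0.047 nose [0.5114 0.0672 0.047 ] tip in [0.5292 0.0672 0.047 ] out [0.5357 0.0672 0.047 ] barb [0.5278 0.0572 0.047 ]  shank inner [0.5189 0.0737 0.047 ] tipend [0.5317 0.0572 0.047 ]
hook bottom: shank/tip
```

Call:
{"fn": "play_rows", "kwargs": {
  "commands": [
    [[0,0.001,0.005,0,0,0,0.3],[0,0.002,0.01,0,0,0,0.3],[0,0.002,0.014,0,0,0,0.3],[0,0.002,0.014,0,0,0,0.3],[0,0.002,0.014,0,0,0,0.3]]
  ]
}}

```text
time: 6.75
tool_pos: [0.4528, 0.0665, 0.0699]
tcp_rot: [2.223, 2.22, 0.0]
wrist_force: [-3.2, 0.6, 6.5]
width: 0.527
grip_force: 42.1
```

Call:
{"fn": "play_rows", "kwargs": {
  "commands": [
    [[-0.005,0,0,0,0,0,0.3],[-0.012,0,0,0,0,0,0.3],[-0.019,0,0,0,0,0,0.3],[-0.025,0,0,0,0,0,0.3],[-0.025,0,0,0,0,0,0.3],[-0.025,0,0,0,0,0,0.3]]
  ]
}}

```text
time: 7.35
tool_pos: [0.4537, 0.051, 0.0699]
tcp_rot: [2.222, 2.218, 0.003]
wrist_force: [-0.7, 1.8, 5.7]
width: 0.523
grip_force: 42.3
```

Call:
{"fn": "play_rows", "kwargs": {
  "commands": [
    [[0,0,-0.006,0,0,0,0.3],[0,0,-0.006,0,0,0,0.3],[0,0,-0.006,0,0,0,0.3]]
  ]
}}

```text
time: 7.65
tool_pos: [0.4517, 0.0511, 0.0721]
tcp_rot: [-2.223, -2.219, 0.002]
wrist_force: [0.5, 0.1, -2.4]
width: 0.522
grip_force: 41.9
```

Call:
{"fn": "play_rows", "kwargs": {
  "commands": [
    [[-0.003,0,0,0,0,0,0.3],[-0.006,0,0,0,0,0,0.3],[-0.01,0,0,0,0,0,0.3],[-0.013,0,0,0,0,0,0.3],[-0.013,0,0,0,0,0,0.3]]
  ]
}}

```text
time: 8.15
tool_pos: [0.4525, 0.0433, 0.0727]
tcp_rot: [-2.223, -2.219, 0.0]
wrist_force: [0.2, 0.5, -1.8]
width: 0.523
grip_force: 41.9
```

Call:
{"fn": "play_rows", "kwargs": {
  "commands": [
    [[-0.0015,0,0,0,0,0,0.3],[-0.003,0,0,0,0,0,0.3],[-0.004,0,0,0,0,0,0.3],[-0.004,0,0,0,0,0,0.3]]
  ]
}}

```text
time: 8.55
tool_pos: [0.4525, 0.0411, 0.0727]
tcp_rot: [2.223, 2.22, 0.0]
wrist_force: [-0.1, -0.6, -1.4]
width: 0.524
grip_force: 41.9
```

Call:
{"fn": "play_rows", "kwargs": {
  "commands": [
    [[-0.0015,0,0,0,0,0,0.3],[-0.003,0,0,0,0,0,0.3],[-0.004,0,0,0,0,0,0.3],[-0.004,0,0,0,0,0,0.3]]
  ]
}}

```text
time: 8.95
tool_pos: [0.4525, 0.0387, 0.0727]
tcp_rot: [2.223, 2.22, 0.0]
wrist_force: [-0.9, 0.2, -2.1]
width: 0.521
grip_force: 41.9
```

Call:
{"fn": "play_rows", "kwargs": {
  "commands": [
    [[-0.0015,0,0,0,0,0,0.3],[-0.002,0,0,0,0,0,0.3],[-0.002,0,0,0,0,0,0.3]]
  ]
}}

```text
time: 9.25
tool_pos: [0.4525, 0.0379, 0.0727]
tcp_rot: [-2.223, -2.22, -0.001]
wrist_force: [0.8, 2.6, -2.4]
width: 0.523
grip_force: 41.9
```

Call:
{"fn": "play_rows", "kwargs": {
  "commands": [
    [[-0.001,0,0,0,0,0,0.3],[-0.0015,0,0,0,0,0,0.3],[-0.0015,0,0,0,0,0,0.3]]
  ]
}}

```text
time: 9.55
tool_pos: [0.4525, 0.0374, 0.0727]
tcp_rot: [-2.222, -2.22, -0.002]
wrist_force: [0.8, 4.9, -2.0]
width: 0.52
grip_force: 41.8
```

The stud is felt on the shank (4.9 N). I'll ease off, then lower onto the board.

Call:
{"fn": "play_rows", "kwargs": {
  "commands": [
    [[0.001,0,0,0,0,0,0.3],[0.002,0,0.001,0,0,0,0.3],[0.002,0,0.003,0,0,0,0.3],[0.002,0,0.0045,0,0,0,0.3],[0.002,0,0.0045,0,0,0,0.3]]
  ]
}}

```text
time: 10.05
tool_pos: [0.4527, 0.0378, 0.0701]
tcp_rot: [2.223, 2.22, 0.001]
wrist_force: [0.4, 3.1, -0.5]
width: 0.523
grip_force: 41.9
```

Call:
{"fn": "play_rows", "kwargs": {
  "commands": [
    [[0.001,0,0,0,0,0,0],[0.001,0,0,0,0,0,-0.03],[0.001,0,0,0,0,0,-0.06],[0.001,0,0,0,0,0,-0.09],[0.001,0,0,0,0,0,-0.12],[0.001,0,0,0,0,0,-0.12]]
  ],
  "force": 20
}}

```text
time: 10.65
tool_pos: [0.4522, 0.0384, 0.0698]
tcp_rot: [-2.223, -2.22, 0.001]
wrist_force: [0.8, -0.1, -1.6]
width: 0.56
grip_force: 7.3
```

Call:
{"fn": "play_rows", "kwargs": {
  "commands": [
    [[0,0,0.001,0,0,0,-0.15],[0,0,0.002,0,0,0,-0.18],[0,0,0.002,0,0,0,-0.21],[0,0,0.002,0,0,0,-0.23],[0,0,0.002,0,0,0,-0.23]]
  ]
}}

```text
time: 11.15
tool_pos: [0.4504, 0.0385, 0.0681]
tcp_rot: [-2.221, -2.218, 0.005]
wrist_force: [-5.4, -0.5, 2.5]
width: 0.614
grip_force: 3.8
```

Call:
{"fn": "play_rows", "kwargs": {
  "commands": [
    [[0,0,0,0,0,0,-0.25],[0,0,0,0,0,0,-0.27],[0,0,0,0,0,0,-0.29],[0,0,0,0,0,0,-0.31],[0,0,0,0,0,0,-0.33],[0,0,0,0,0,0,-0.36],[0,0,0,0,0,0,-0.4],[0,0,0,0,0,0,-0.4]]
  ]
}}

```text
time: 11.95
tool_pos: [0.4506, 0.0385, 0.068]
tcp_rot: [-2.221, -2.218, 0.004]
wrist_force: [-5.9, 0.2, -0.9]
width: 0.703
grip_force: 2.8
```

Call:
{"fn": "play_rows", "kwargs": {
  "commands": [
    [[0,0,0,0,0,0,-0.43],[0,0,0,0,0,0,-0.46],[0,0,0,0,0,0,-0.49],[0,0,0,0,0,0,-0.52],[0,0,0,0,0,0,-0.55],[0,0,0,0,0,0,-0.6],[0,0,0,0,0,0,-0.65],[0,0,0,0,0,0,-0.65]]
  ]
}}

```text
time: 12.75
tool_pos: [0.4535, 0.0385, 0.0693]
tcp_rot: [2.222, 2.219, 0.002]
wrist_force: [-0.0, -0.4, -0.2]
width: 0.826
grip_force: 0.0
```

```bash
python3 - <<'E'
from h import *
import pickle
st=bot.read_state();c=cam("wrist");im=bot.read_camera("wrist");cv2.imwrite("pics/w5.png",im)
print({k:np.round(st[k],4) for k in("time","tool_pos","wrist_force","torque","width","grip_force")},R.from_rotvec(st["tcp_rot"]).as_matrix().round(3))
E
```

```text
{'time': np.float64(12.75), 'tool_pos': array([0.4535, 0.0385, 0.0693]), 'wrist_force': array([-0.0127, -0.3902, -0.1898]), 'torque': array([-0.0532,  0.0336, -0.0214]), 'width': np.float64(0.8262), 'grip_force': np.float64(0.0)} [[ 0.001  1.     0.002]
 [ 1.    -0.001  0.   ]
 [ 0.     0.002 -1.   ]]
```

View pics/w5.png

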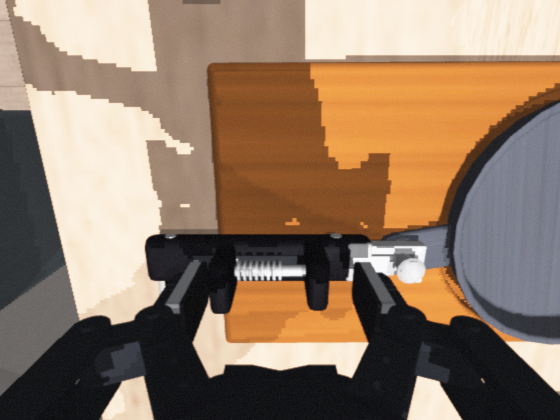

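The handle is let go. The hook is shut on the stud (head at (410,270)) and the handle lies straight along the board. Open fully and lift clear.

Call:
{"fn": "play_rows", "kwargs": {
  "commands": [
    [[0,-0.006,0,0,0,0,-0.9],[0,-0.008,0,0,0,0,-1],[0,-0.008,-0.01,0,0,0,-1],[0,-0.008,-0.03,0,0,0,-1],[0,-0.008,-0.07,0,0,0,-1],[0,-0.008,-0.13,0,0,0,-1],[0,-0.008,-0.2,0,0,0,-1],[0,-0.008,-0.25,0,0,0,-1]]
  ]
}}

```text
time: 13.6
tool_pos: [0.4487, 0.0385, 0.2228]
tcp_rot: [2.221, 2.218, 0.005]
wrist_force: [0.7, 0.6, -0.2]
width: 1.003
grip_force: 0.0
```

Call:
{"fn": "play_rows", "kwargs": {
  "commands": [
    [[0,0,0,0,0,0,-1],[0,0,0,0,0,0,-1],[0,0,0,0,0,0,-1]]
  ]
}}

```text
time: 13.9
tool_pos: [0.4469, 0.0385, 0.218]
tcp_rot: [-2.222, -2.219, 0.002]
wrist_force: [-0.0, 0.4, 0.0]
width: 0.997
grip_force: 0.0
```

```bash
python3 - <<'E'
from h import *
st=bot.read_state();c=cam("wrist");im=bot.read_camera("wrist");cv2.imwrite("pics/w6.png",im)
print(st["tool_pos"].round(3),st["wrist_force"].round(1))
# predicted handle outline in the picture for origin (.438,.038,.018), and black mask edges
g=cv2.cvtColor(im,cv2.COLOR_BGR2GRAY)
for hx in(-50,-40,50,60):
    a=proj(c,(.438+hx/1e3,.051,.018));b=proj(c,(.438+hx/1e3,.025,.034));u=int(a[0])
    col=g[:,u];v0=int((a[1]+b[1])/2);lo=v0;hi=v0
    while col[lo]<60:lo-=1
    while col[hi]<60:hi+=1
    print(hx,u,a.round(1),b.round(1),"dark",lo,hi,onz(c,u,lo+.5,.018).round(4)[1],onz(c,u,hi-.5,.034).round(4)[1])
r=np.nonzero(g[v0]<60)[0];r=r[(r>100)&(r<420)];print("ends",r.min(),r.max(),onz(c,r.min(),v0,.034).round(4))
v=int(proj(c,(.438,.028,.06))[1]);print("ridge/thumb row",v)
for vv in range(v-2,v+8,3):
    d=np.nonzero(g[vv]<60)[0];d=d[(d>180)&(d<380)];sp=np.split(d,np.nonzero(np.diff(d)>2)[0]+1);print(vv,[(s[0],s[-1],onz(c,s[0],vv,.06)[0].round(4),onz(c,s[-1],vv,.06)[0].round(4)) for s in sp if len(s)])
E
```

```text
[0.447 0.038 0.218] [-0.   0.4  0. ]
-50 224 [224.3 177.8] [223.  206.3] dark 180 205 0.0482 0.0269
-40 233 [233.9 177.8] [232.8 206.3] dark 179 205 0.0492 0.0269
50 320 [320.7 177.8] [321.7 206.3] dark 180 206 0.0482 0.0259
60 330 [330.4 177.8] [331.5 206.3] dark 192 192 0.0353 0.0405
ends 101 381 [0.2668 0.0399 0.034 ]
ridge/thumb row 211
209 [(np.int64(253), np.int64(262), np.float64(0.4208), np.float64(0.4291)), (np.int64(302), np.int64(311), np.float64(0.4663), np.float64(0.4746))]
212 [(np.int64(253), np.int64(261), np.float64(0.4207), np.float64(0.4282)), (np.int64(303), np.int64(310), np.float64(0.4673), np.float64(0.4738))]
215 []
218 []
```

```bash
python3 -c "
from workcell import bot
print(bot.finish_job())"
```

```text
the job is handed in; nothing more can be done
None
```

The handle is clipped on the stud, lying flat and straight along the board, and the job is handed in with no verdict returned: thumb to ridge measured about 55 mm, so the slide stands near 10 mm, but I viewed 11 pictures, one over the limit of 10.

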